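# Press the proud goat tag home and shut the tag box

### The arm

A 6-joint arm with a two-finger parallel gripper is mounted at the origin on the work surface. World frame = base frame: x ahead of the robot, y to its left, z up, the work surface at z = 0. Lengths are in mm, angles in rad, forces in N, time in s.
With the tool pointing down it reaches from about 350 to 875 mm from the base axis. Payload 4.2 kg.
Tool frame: the origin (TCP) lies on the centre line of the jaws, within the pads' length; the fingertips stand 22 mm ahead of it and the grasp point (between the pads) lies 3 mm ahead of it (arm.nose_length is the distance from the TCP to the fingertips, in mm); z points along the fingers, x is the direction in which the jaws open and shut, and the axes are right-handed (so a half turn about z gives the same grasp; the last joint's range is limited). The gripper opens to 85 mm and grips with 20 to 120 N. Pads are 22 mm wide; open, the fingers measure 114 mm over their backs; the gripper's body (76 mm by 85 mm) begins 54 mm behind the grasp point. The pads swing forward as they close: fully open they stand 13 mm farther back than shut.
Start: joints at [-1.024, 0.385, 0.008, 0, -1.194, -0.259], TCP at [177.418, -599.268, 253.312] pointing down, gripper open.
Joint ranges: [-3.14, 3.14], [-1.21, 2.06], [-1.07, 1.41], [-3.16, 2.05], [-2.99, -0.16], [-3.1, 3.1]. Speed limits (rad/s): [2.79, 2.79, 3.14, 3.14, 3.14, 3.14].

### API

Orientations are given as a unit quaternion [x, y, z, w].
In Python, from bench import telemetry, get_image, workorder, nets, arm gives the robot as it stands.
- The arm moves only by the tool apply_moves, never from a script. Its argument "steps" is a list of rows, each an object with "hand": the opening, from 0 (shut) to 1 (fully open); "xyz": the shift along the tool's x, y, z in cm, a list of three; "delta_rot": the turn, a rotation vector about the tool's x, y, z in rad, a list of three. In form: [{"hand": hand, "xyz": [x, y, z], "delta_rot": [wx, wy, wz]}, ...]. A call has 1 to 12 rows; each row is the pose to reach, as a shift and turn from the pose commanded when the call began, along the tool's axes at that moment; what a row does not reach only later rows make up. A row lasts 1/12 s, in which the tool goes at most 41.7 mm and 7.16 degrees, less where a joint would pass 70% of its speed; a pose out of reach is approached as far as the arm can. A call with a gripper value outside its range is refused whole. The fingers move at their own pace and stop on an object; the grip force is fixed at half the most. Time passes only in rows, so rows that repeat a pose let the fingers close. It gives the time, the measured TCP pose, the force and the opening at its end, in the units of the state.
- telemetry.read_state(): the state, without advancing time (a new reading comes with each control period).
- get_image(name): name is "scene" or "top"; returns a dict with "frame" (400x640x3 uint8, blue, green, red), "fx", "fy", "cx", "cy" (pixels), "origin" and "orientation" of the camera in the world. Camera axes: x right, y down, z forward; pixel columns grow to the right and rows downward; lengths in mm; the calibration is good to about 2 mm. A picture is of the moment at which its call begins. There is no depth.
- workorder.job_done(): hands the job in, once; it reports no verdict.
Trained networks look in a picture, given as the dict that the camera call returned (one of the last four; its "shot" number tells which), for a name from the list of things; names that differ only in an ending like _2 or _b are one class to them, and where a whole thing is asked for, a point or a joint stands for the part that bears it (a point fixed in the world has none). Each returns a list of dicts, best first, with "confidence" (0 to 1); they miss things now and then, are a little off and sometimes report something else, mostly with a low value. They report only what shows in the picture. A call takes as long as a camera call.
- nets.recognise(picture, label): "xyz" ([x, y, z] in mm, in world coordinates, good to about 4 mm: the middle of the surface that is visible of it).
- nets.outline_of(picture, label): "pixels" (400x640 bool, what is visible of it).
- nets.pinpoint(picture, label): "xyz" ([x, y, z] in mm, in world coordinates, good to about 4 mm: a listed point, or the origin of a listed thing).
The state is a dict: "clock": time; "joints": joint angles; "joint_vel": joint speeds; "joint_efforts": joint torques, N m; "position": TCP position; "ee_rot": TCP orientation; "contact_force": force on the tool from outside, world axes, zero at the start; "wrist_torque": the same for the moment, N m; "gripper_width": finger opening in mm.
Only numpy, scipy, OpenCV 4.12 (cv2) and the standard library are available. Lean on these libraries where they do the work, as an engineer would, in place of code of your own. Each camera call takes 0.05 s, during which the arm holds its last target.

### The job

In the open tag box the round lilac tag stands proud of its seat and would keep the lid from shutting. With the fingertips, gently press the round tag down until it is fully home on its seat, without touching the flag-shaped tag beside it or shifting the pin cup, applicator and tag remover; then nudge the brass lid over so that it swings shut, and withdraw. Nothing is to be picked up or pulled up.

Things in the scene. Friction and masses are not known exactly. Their poses are not given: they have to be found in the camera images.
- tag_box: Open wooden box, 130 (x) x 170 (y) x 48 mm high, walls and floor 6 mm thick, fixed to the shelf. Origin: centre of its underside, on the shelf (z = 0). Its front faces its own -x (roughly towards the robot), the lid is hinged along the top of its far (+x) wall.
- lid (a joint): Angle of the brass lid, rad: 0 shut on the rim, 1.57 upright, 1.8 the stop, leaning away from the robot. A sheet 130 x 170 x 4 mm, 0.28 kg, as wide as the box. It starts leaning slightly back (1.62 to 1.72), kept there by slight friction (0.03 N m). Soft-closing hinge: leaned forward to 1.3 or less, the lid sinks shut by itself in about 2 s; it may also be pushed all the way.
- lid_hinge (a point): Point on the lid's hinge line, at mid width: in the box frame at x = +65, y = 0, z = 48 mm. The hinge line runs along the box's y. This frame turns with the lid; at 0 its axes are those of the box.
- lid_edge (a point): Middle of the lid's free edge, on the lid's outer face (the back when it stands open, the top when shut), 130 mm from the hinge line.
- round_tag (a joint): How far the round tag is pressed in, in m: starts between 0 and 0.004 (proud of its seat by 16 to 12 mm, its top just above the box rim); 0.016 is fully home, a firm stop with the disc flat on its seat; negative values mean it was pulled up. It stays where it is left; pushing takes about 4 N.
- round_tag_top (a point): Centre of the top of the round tag. The tag is a lilac disc 32 mm across and 5 mm thick with a round boss 18 mm across and 5 mm high at its centre; this point is on top of the boss. It moves straight down; fully home it is 38 mm above the shelf, 10 mm below the box rim.
- round_seat: Pale wooden seat block, 50 (x) x 42 (y) x 22 mm, fixed on the box floor, with the round tag's stem in its hole. Origin: centre of its underside, 6 mm above the shelf. It lies 15 mm in front of the box's centre line and 42 mm to its left or right (either).
- flag_tag: The other lilac tag: flag-shaped (a 34 x 36 mm panel with a narrower neck and a small boss, 50 mm long along x, 36 mm wide, 8 mm high), lying fully home on the like seat block on the other side, 84 mm from the round tag. Origin: centre of its underside, 28 mm above the shelf. Not to be touched.
- pin_cup: Loose frosted plastic cup with steel pins, 62 mm across the rim, 60 mm high, standing on the shelf beside the box. Origin: centre of its underside. Leave alone.
- applicator: Loose compact steel tag applicator like pliers, lying flat on the shelf on the other side of the box: 162 mm long along its x (from -92 to +70 mm), 62 mm wide, up to 30 mm high. Origin on its underside. Leave alone.
- remover: Loose stubby tag remover with bone handle and steel hook, lying on the shelf in front of the box: 128 mm long along its x (from -65 to +63 mm), 21 mm wide, 19 mm high. Origin on its underside. Leave alone.

How it is judged (in metres and radians):
On the way, in this order (a step that is already met when the one before it is completed fails the run):
1. the round tag is pressed home with the lid still standing open (value of joint round_tag above 0.014 m and value of joint lid above 1 rad), for 0.2 s.
2. the lid is shut (value of joint lid below 0.05 rad), for 0.2 s.
At the end, for the whole second after the job is handed in: The round tag is within 2 mm of fully home, the lid is shut (within 0.05 rad), and the cup, applicator and remover are within 10 mm of where they began (value of joint round_tag above 0.014 m and value of joint lid below 0.05 rad and distance of each of pin_cup, applicator, remover from where it was at the start of the episode below 0.01 m); the robot touches nothing.
It fails at once if the round tag or its seat is pushed harder than 25 N (contact force between round_seat and the fingers above 25 N).
It fails at once if the round tag is pulled up (value of joint round_tag below -0.004 m).
It fails at once if the flag-shaped tag is touched (contact force between flag_tag and the fingers above 0.5 N or contact force between flag_tag and the arm above 0.5 N).
It fails at once if the pin cup, applicator or remover is moved or lifted more than 10 mm (distance of any of pin_cup, applicator, remover from where it was at the start of the episode above 0.01 m).
It also fails if it takes over 56 s, if anything falls off the work surface, if the arm or the gripper's body presses on something with over 40 N, if the wrist force passes 120 N, or if a joint passes its speed limit or range.

## Working session

There is one attempt and no reset: what is moved stays moved. The work goes in short steps, Python scripts to look and compute and a tool call to move; the robot and the scene stay as the last step left them, time stands still between calls to the robot, and variables do not carry over. Pictures are saved under pics/ and viewed, and the job is handed in when it is done.

Besides the shell and the picture viewer there is one more tool, called after "Request:" as name(argument=value, ...) on one line, values as JSON. apply_moves: Moves the arm, as the interface text tells. Its arguments: {"type":"object","properties":{"steps":{"type":"array"}},"required":["steps"]}

```bash
ls; mkdir -p pics
cat > h.py <<'E'
import numpy as np, cv2
from scipy.spatial.transform import Rotation as R
from bench import telemetry, get_image, workorder, nets, arm
def proj(p,pt):
    q=R.from_quat(p["orientation"]).inv().apply(np.asarray(pt,float)-p["origin"])
    return np.array([p["fx"]*q[0]/q[2]+p["cx"],p["fy"]*q[1]/q[2]+p["cy"]])
def ray(p,uv):
    d=R.from_quat(p["orientation"]).apply([(uv[0]-p["cx"])/p["fx"],(uv[1]-p["cy"])/p["fy"],1])
    return np.array(p["origin"],float),d/np.linalg.norm(d)
def at_z(p,uv,z):
    o,d=ray(p,uv); return o+d*(z-o[2])/d[2]
def meet(a,b):
    (o1,d1),(o2,d2)=a,b
    A=np.stack([d1,-d2],1); s=np.linalg.lstsq(A,o2-o1,rcond=None)[0]
    p1=o1+s[0]*d1;p2=o2+s[1]*d2
    return (p1+p2)/2,np.linalg.norm(p1-p2)
E
python3 - <<'E'
from h import *
s=telemetry.read_state(); print(s)
for n in ("scene","top"):
    p=get_image(n); cv2.imwrite(f"pics/{n}0.png",p["frame"])
    print(n,p["origin"],p["orientation"],p["fx"],p["cx"],p["cy"])
    for l in ["tag_box","lid_hinge","lid_edge","round_tag_top","round_seat","flag_tag","pin_cup","applicator","remover"]:
        print(l,[(np.round(r["xyz"]),round(r["confidence"],2)) for r in nets.pinpoint(p,l)[:2]])
print(telemetry.read_state()["clock"])
E
```

```text
pics
{'clock': 0.0, 'joints': array([-1.02439506e+00,  3.85517151e-01,  6.57538349e-03, -4.96520005e-04,
       -1.19404059e+00, -2.58596434e-01]), 'joint_vel': array([-0.00055105, -0.0004002 ,  0.00075106,  0.00039533, -0.00033815,
       -0.0020555 ]), 'joint_efforts': array([-6.72242058e-04, -3.92289662e+01,  1.88399059e+01,  4.18612897e+00,
       -4.65394347e-03, -3.45380045e-05]), 'position': array([ 177.25118094, -598.74252718,  252.22597725]), 'ee_rot': array([ 5.98467511e-01,  8.01146298e-01,  6.22400254e-04, -9.27652355e-04]), 'contact_force': array([ 0.09809249,  0.16997291, -0.66788806]), 'wrist_torque': array([-0.00321253, -0.02234109, -0.01639581]), 'gripper_width': 85.23218420911468}
scene [882.16950965 423.59544483 726.03796564] [ 0.36899227  0.8667394  -0.31118367 -0.1255876 ] 363.4074853595772 317.753289432389 193.15208807278236
tag_box [(array([545.,  80.,   1.]), 0.71)]
lid_hinge [(array([608.,  79.,  51.]), 0.77)]
lid_edge [(array([631.,  74., 179.]), 0.77), (array([529.,  50.,   2.]), 0.29)]
round_tag_top [(array([524.,  45.,  56.]), 0.62)]
round_seat [(array([5
[... 249 characters left out ...]
420., 142.,   1.]), 0.55)]
top [ 431.78254203   43.2749016  1164.33907754] [ 0.71469068 -0.69851382  0.0158715  -0.03230738] 509.1552998402517 322.5994578034428 196.69396410638325
tag_box [(array([547.,  86.,  -1.]), 0.57), (array([523.,  46.,   6.]), 0.35)]
lid_hinge [(array([610.,  78.,  50.]), 0.67)]
lid_edge [(array([630.,  73., 171.]), 0.88)]
round_tag_top [(array([632.,  70., 172.]), 0.37)]
round_seat [(array([527.,  45.,   4.]), 0.97)]
flag_tag [(array([541., 127.,  24.]), 0.82), (array([609.,  80.,  50.]), 0.15)]
pin_cup [(array([596., 248.,   3.]), 0.66), (array([610.,  77.,  48.]), 0.54)]
applicator [(array([499., -78.,  -2.]), 0.64)]
remover [(array([421., 138.,   3.]), 0.62)]
1.0
```

View pics/scene0.png

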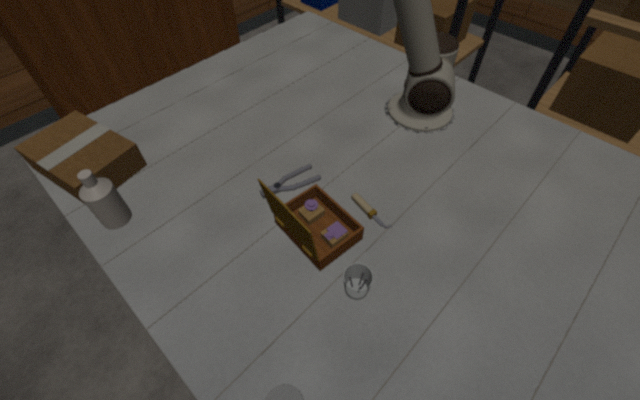

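View pics/top0.png

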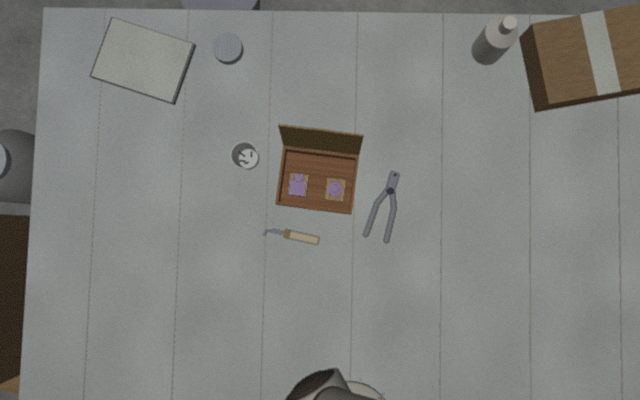

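The scene view shows the box at about (318,228), the round tag at (312,205), the flag tag at (335,231) and the cup at (358,281). In the top view the round tag is at (336,188), the flag at (298,185), the remover at (292,237) and the applicator at (388,205). Next I'll measure more closely.

Run:
```python
from h import *
P={n:get_image(n) for n in("scene","top")}
M={}
for n,p in P.items():
    x0,y0,w,h=(240,150,150,130) if n=="scene" else (225,110,190,145)
    im=cv2.resize(p["frame"][y0:y0+h,x0:x0+w],None,fx=4,fy=4,interpolation=cv2.INTER_CUBIC)
    cv2.imwrite(f"pics/{n}1.png",cv2.convertScaleAbs(im,alpha=1.6))
    for l in ["round_tag_top","round_tag","flag_tag","remover","applicator","pin_cup","tag_box","lid"]:
        try: r=nets.outline_of(p,l)
        except Exception as e: print(l,e);continue
        if not r: print(n,l,"none");continue
        m=r[0]["pixels"]; ys,xs=np.nonzero(m)
        print(n,l,round(r[0]["confidence"],2),m.sum(),np.round([xs.mean(),ys.mean()],1),xs.min(),xs.max(),ys.min(),ys.max())
    for l in ["round_tag_top","lid_edge","lid_hinge","tag_box"]:
        print(n,l,[(np.round(r["xyz"]),round(r["confidence"],2)) for r in nets.pinpoint(p,l)[:2]],[(np.round(r["xyz"]),round(r["confidence"],2)) for r in nets.recognise(p,l)[:2]])
```

```text
scene round_tag_top 0.59 129 [310.9 204.9] 304 317 200 210
scene round_tag 0.44 379 [368.4 210.3] 351 389 194 228
scene flag_tag 0.62 982 [289.8 221.7] 259 318 182 260
scene remover 0.8 381 [367.2 209.7] 351 390 193 228
scene applicator 0.8 600 [292.4 181.2] 260 320 164 198
scene pin_cup 0.85 893 [357.  280.1] 342 373 263 299
scene tag_box 0.91 3717 [312.5 225. ] 257 363 180 271
scene lid 0.66 1109 [288.4 219.7] 257 318 179 260
scene round_tag_top [(array([524.,  48.,  54.]), 0.61)] [(array([526.,  47.,  50.]), 0.47)]
scene lid_edge [(array([631.,  73., 179.]), 0.81)] [(array([623.,  86., 132.]), 0.65)]
scene lid_hinge [(array([607.,  81.,  49.]), 0.72)] [(array([625.,  90., 131.]), 0.79)]
scene tag_box [(array([546.,  82.,  -1.]), 0.57), (array([609.,  83.,  46.]), 0.2)] [(array([566.,  88.,  34.]), 0.93)]
top round_tag_top 0.62 157 [334.5 188.3] 328 341 182 195
top round_tag 0.72 166 [334.6 188.3] 328 341 182 195
top flag_tag 0.72 276 [296.9 185.1] 289 304 174 194
top remover 0.61 416 [293.9 235.2] 263 318 228 244
top applicator 0.55 926 [385.1 204.9] 363 399 170 242
top pin_cup 0.93 674 [244.2 155.1] 230 258 141 169
top tag_box 0.8 5685 [318.3 165.6] 275 363 123 214
top lid 0.9 1811 [320.1 138.4] 277 362 122 154
top round_tag_top [(array([525.,  48.,  54.]), 0.53)] [(array([598., 253.,  29.]), 0.62), (array([520.,  45.,  52.]), 0.42)]
top lid_edge [(array([633.,  74., 172.]), 0.8)] [(array([621.,  74., 122.]), 0.94)]
top lid_hinge [(array([609.,  79.,  50.]), 0.86), (array([545.,  83.,  -3.]), 0.19)] [(array([620.,  78., 128.]), 0.56)]
top tag_box [(array([526.,  45.,   2.]), 0.72), (array([544.,  84.,  -1.]), 0.69)] [(array([586.,  86.,  16.]), 0.83)]
```

View pics/scene1.png

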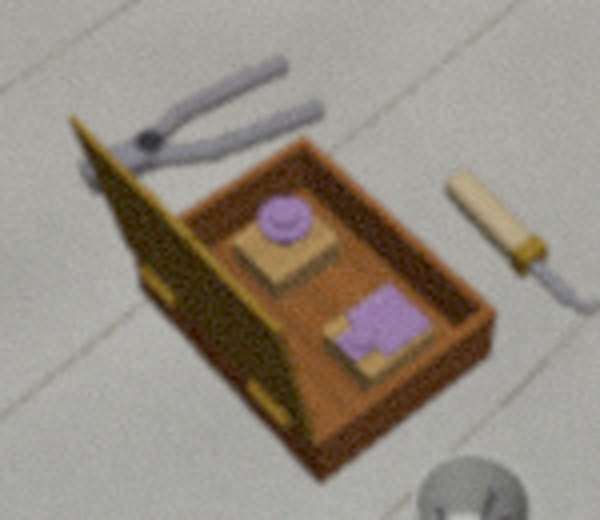

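View pics/top1.png

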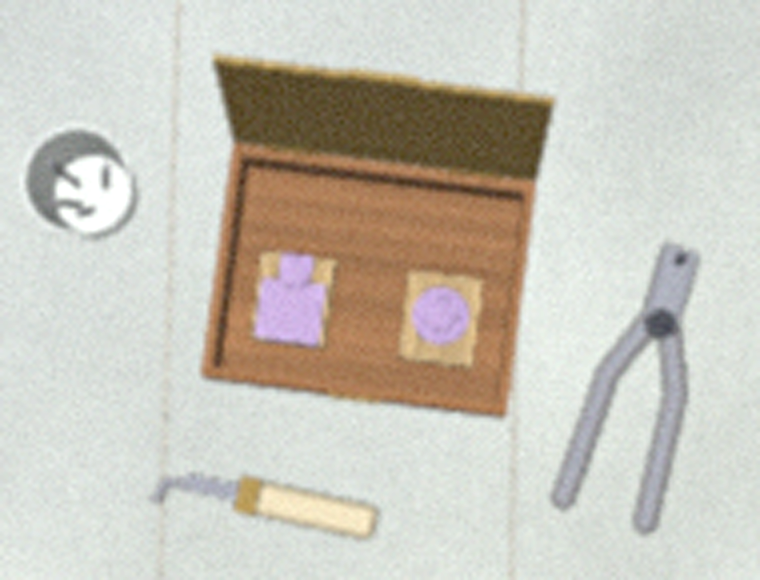

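Run:
```python
from h import *
S=get_image("scene");T=get_image("top")
# lilac segmentation
for n,p in(("s",S),("t",T)):
    hsv=cv2.cvtColor(p["frame"],cv2.COLOR_BGR2HSV)
    m=cv2.inRange(hsv,(122,30,50),(160,255,255))
    k,l,st,c=cv2.connectedComponentsWithStats(m)
    for i in range(1,k):
        if st[i,4]>15: print(n,st[i],np.round(c[i],1),np.round(at_z(p,c[i],52),1),np.round(at_z(p,c[i],34),1))
print(meet(ray(S,(310.9,204.9)),ray(T,(334.5,188.3))))
```

```text
s [305 199  13  12 116] [310.8 204.3] [528.3  46.5  52. ] [518.9  36.4  34. ]
s [325 222  22  18 232] [335.1 230.7] [543.4 137.1  52. ] [534.3 129.4  34. ]
t [289 173  17  24 285] [297.4 185.5] [530.8 126.   52. ] [532.4 127.4  34. ]
t [328 182  14  14 153] [334.6 188.4] [526.1  44.1  52. ] [527.6  44.1  34. ]
(array([526.69083541,  44.63751975,  46.43622694]), np.float64(0.6257567241714311))
```

Run:
```python
from h import *
print(arm.nose_length, [a for a in dir(arm) if a[0]!='_'])
T=get_image("top")
for n,uv,z in[("FL",(205,377),48),("FR",(505,413),48),("BL",(237,146),48),("BR",(535,181),48),("lidL",(215,58),177),("lidR",(553,98),177)]:
    print(n,np.round(at_z(T,(225+uv[0]/4,110+uv[1]/4),z),1))
s=telemetry.read_state(); Rt=R.from_quat(s["ee_rot"])
print(s["clock"],s["position"],Rt.as_matrix().round(3))
print("to above tag (tcp z 110)",Rt.inv().apply(np.array([526,45,110])-s["position"])/10)
```

```text
22.0 ['IKError', 'nose_length']
FL [488.8 171.7  48. ]
FR [472.7   6.5  48. ]
BL [617.3 157.8  48. ]
BR [601.1  -7.5  48. ]
lidL [639.3 156.7 177. ]
lidR [622.6  -9.6 177. ]
2.85 [ 177.40322701 -599.26747276  253.33326377] [[-0.284  0.959 -0.   ]
 [ 0.959  0.284 -0.   ]
 [-0.    -0.    -1.   ]]
to above tag (tcp z 110) [51.88295207 51.71285319 14.33133664]
```

Request:
apply_moves(steps=[{"hand":0,"xyz":[3.5,3.5,0],"delta_rot":[0,0,0.1]},{"hand":0,"xyz":[6.5,6.5,0],"delta_rot":[0,0,0.2]},{"hand":0,"xyz":[9.5,9.5,0],"delta_rot":[0,0,0.3]},{"hand":0,"xyz":[12.5,12.5,0],"delta_rot":[0,0,0.387]},{"hand":0,"xyz":[15.5,15.5,0],"delta_rot":[0,0,0.387]},{"hand":0,"xyz":[18.5,18.5,0],"delta_rot":[0,0,0.387]},{"hand":0,"xyz":[21,21,0],"delta_rot":[0,0,0.387]},{"hand":0,"xyz":[23.5,23.5,0],"delta_rot":[0,0,0.387]},{"hand":0,"xyz":[26,26,0],"delta_rot":[0,0,0.387]},{"hand":0,"xyz":[26,26,0],"delta_rot":[0,0,0.387]},{"hand":0,"xyz":[26,26,0],"delta_rot":[0,0,0.387]}])

```text
clock: 3.77
position: [353.8, -274.8, 253.8]
ee_rot: [0.74, 0.673, 0.0, 0.0]
contact_force: [0.1, 0.6, 0.2]
gripper_width: 0.3
```

```bash
cat > go.py <<'E'
from h import *
import sys
s=telemetry.read_state(); Rt=R.from_quat(s["ee_rot"])
t=np.array([float(a) for a in sys.argv[1:4]])
print(s["clock"],s["position"].round(1),Rt.as_matrix().round(3).tolist(),"F",s["contact_force"].round(2),s["gripper_width"].round(1),np.round(s["joint_vel"],3))
print("shift cm",(Rt.inv().apply(t-s["position"])/10).round(2))
E
python3 go.py 526 44 190
```

```text
Traceback (most recent call last):
  File "go.py", line 5, in <module>
    print(s["clock"],s["position"].round(1),Rt.as_matrix().round(3).tolist(),"F",s["contact_force"].round(2),s["gripper_width"].round(1),np.round(s["joint_vel"],3))
                                                                                                             ^^^^^^^^^^^^^^^^^^^^^^^^
AttributeError: 'float' object has no attribute 'round'
```

```bash
sed -i 's/s\["gripper_width"\].round(1)/s["gripper_width"]/' go.py
python3 go.py 526 44 210
```

```text
3.7667 [ 353.8 -274.8  253.8] [[0.095, 0.996, 0.001], [0.996, -0.095, -0.0], [-0.0, 0.001, -1.0]] F [0.07 0.59 0.19] 0.3144787374001682 [-0.058  0.015  0.006  0.003 -0.003  0.008]
shift cm [33.37 14.12  4.38]
```

Request:
apply_moves(steps=[{"hand":0,"xyz":[3.4,1.4,0],"delta_rot":[0,0,0]},{"hand":0,"xyz":[6.8,2.8,0],"delta_rot":[0,0,0]},{"hand":0,"xyz":[10.2,4.3,0],"delta_rot":[0,0,0]},{"hand":0,"xyz":[13.6,5.8,0],"delta_rot":[0,0,0]},{"hand":0,"xyz":[17,7.2,1],"delta_rot":[0,0,0]},{"hand":0,"xyz":[20.4,8.6,2],"delta_rot":[0,0,0]},{"hand":0,"xyz":[23.8,10,3],"delta_rot":[0,0,0]},{"hand":0,"xyz":[27.2,11.5,4],"delta_rot":[0,0,0]},{"hand":0,"xyz":[30.4,12.9,4.4],"delta_rot":[0,0,0]},{"hand":0,"xyz":[33.4,14.1,4.4],"delta_rot":[0,0,0]},{"hand":0,"xyz":[33.4,14.1,4.4],"delta_rot":[0,0,0]},{"hand":0,"xyz":[33.4,14.1,4.4],"delta_rot":[0,0,0]}])

```text
clock: 4.77
position: [527.1, 42.3, 208.6]
ee_rot: [0.741, 0.671, -0.001, -0.0]
contact_force: [-0.4, -0.6, 0.2]
gripper_width: 0.5
```

```bash
python3 go.py 526 44 95
python3 - <<'E'
from h import *
S=get_image("scene");T=get_image("top")
a=cv2.resize(S["frame"][60:280,220:420],None,fx=2.7,fy=2.7,interpolation=cv2.INTER_CUBIC)
cv2.imwrite("pics/scene2.png",cv2.convertScaleAbs(a,alpha=1.6))
s=telemetry.read_state()
tip=s["position"]-[0,0,22]
print("tip px",proj(S,tip),"crop",(proj(S,tip)-[220,60])*2.7)
for z in (54,50): print("tag px expected",z,proj(S,[526,44,z]))
E
```

```text
4.7667 [527.1  42.3 208.6] [[0.099, 0.995, -0.001], [0.995, -0.099, -0.001], [-0.001, -0.001, -1.0]] F [-0.38 -0.63  0.16] 0.4981164084215155 [-0.03  -0.03  -0.034 -0.006 -0.007  0.002]
shift cm [ 0.17 -0.12 11.36]
tip px [307.86253061 162.28720153] crop [237.22883265 276.17544413]
tag px expected 54 [310.69515324 202.60962486]
tag px expected 50 [310.74116958 203.65283545]
```

View pics/scene2.png

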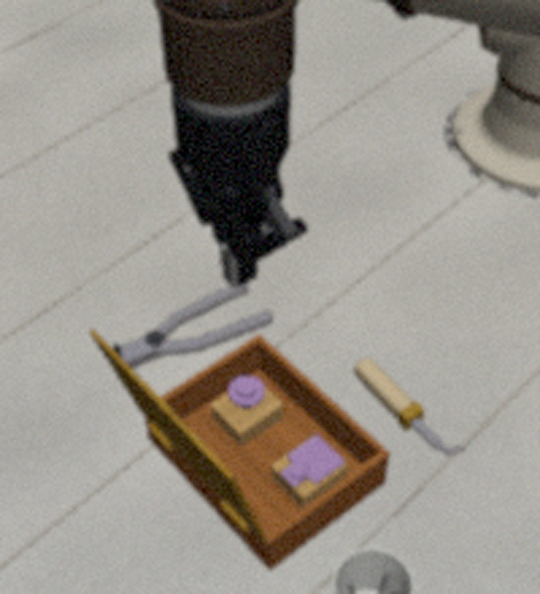

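The fingertip shows at crop (238,278), within 2 px of where the calibration puts it, and the tag is at (246,390). Descending.

Request:
apply_moves(steps=[{"hand":0,"xyz":[0.1,-0.1,2],"delta_rot":[0,0,0]},{"hand":0,"xyz":[0.1,-0.1,4],"delta_rot":[0,0,0]},{"hand":0,"xyz":[0.1,-0.1,6],"delta_rot":[0,0,0]},{"hand":0,"xyz":[0.1,-0.1,8],"delta_rot":[0,0,0]},{"hand":0,"xyz":[0.1,-0.1,9.5],"delta_rot":[0,0,0]},{"hand":0,"xyz":[0.1,-0.1,10.5],"delta_rot":[0,0,0]},{"hand":0,"xyz":[0.1,-0.1,11.2],"delta_rot":[0,0,0]},{"hand":0,"xyz":[0.1,-0.1,11.2],"delta_rot":[0,0,0]},{"hand":0,"xyz":[0.1,-0.1,11.2],"delta_rot":[0,0,0]}])

```text
clock: 5.62
position: [525.7, 42.9, 97.8]
ee_rot: [0.741, 0.671, 0.0, 0.0]
contact_force: [1.0, 0.6, -0.0]
gripper_width: -0.2
```

```bash
python3 go.py 526 44 78
python3 - <<'E'
from h import *
S=get_image("scene");T=get_image("top")
a=cv2.resize(S["frame"][130:280,230:400],None,fx=4,fy=4,interpolation=cv2.INTER_CUBIC)
cv2.imwrite("pics/scene3.png",cv2.convertScaleAbs(a,alpha=1.6))
E
```

```text
5.6167 [525.7  42.9  97.8] [[0.1, 0.995, 0.001], [0.995, -0.1, -0.0], [0.0, 0.001, -1.0]] F [ 0.99  0.57 -0.03] -0.19616133391885374 [ 0.006 -0.013  0.015  0.003 -0.001 -0.   ]
shift cm [0.12 0.02 1.98]
```

View pics/scene3.png

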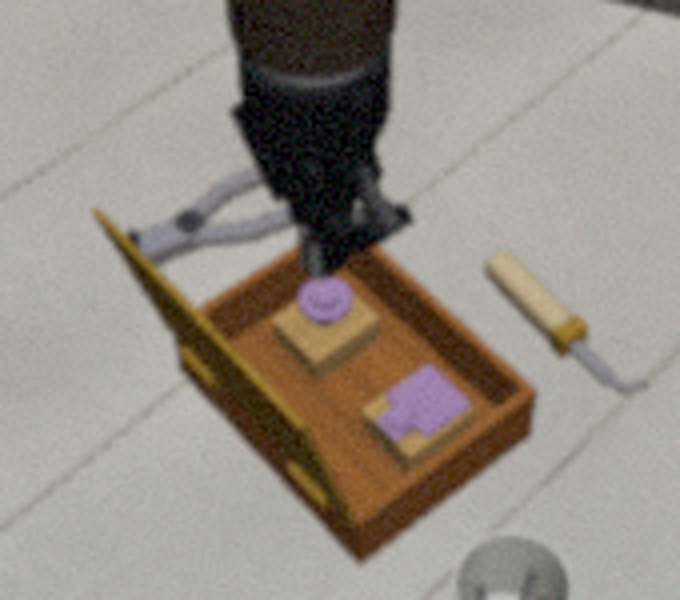

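Closed fingertips at crop (318,272), just above the round tag at (325,298); nothing else is close. Lowering to just above contact.

Request:
apply_moves(steps=[{"hand":0,"xyz":[0.2,0,0.6],"delta_rot":[0,0,0]},{"hand":0,"xyz":[0.2,0,1.2],"delta_rot":[0,0,0]},{"hand":0,"xyz":[0.2,0,1.6],"delta_rot":[0,0,0]},{"hand":0,"xyz":[0.2,0,1.9],"delta_rot":[0,0,0]},{"hand":0,"xyz":[0.2,0,2.1],"delta_rot":[0,0,0]},{"hand":0,"xyz":[0.2,0,2.3],"delta_rot":[0,0,0]},{"hand":0,"xyz":[0.2,0,2.5],"delta_rot":[0,0,0]},{"hand":0,"xyz":[0.2,0,2.5],"delta_rot":[0,0,0]}])

```text
clock: 6.38
position: [525.5, 45.3, 72.1]
ee_rot: [0.741, 0.671, -0.0, -0.0]
contact_force: [-0.6, -0.1, -0.6]
gripper_width: -0.2
```

```bash
python3 go.py 526 45 64
python3 - <<'E'
from h import *
S=get_image("scene");T=get_image("top")
a=cv2.resize(S["frame"][160:250,260:380],None,fx=6,fy=6,interpolation=cv2.INTER_CUBIC)
cv2.imwrite("pics/scene4.png",cv2.convertScaleAbs(a,alpha=1.8))
E
```

```text
6.3833 [525.5  45.3  72.1] [[0.099, 0.995, -0.0], [0.995, -0.099, -0.0], [-0.0, -0.0, -1.0]] F [-0.6  -0.06 -0.6 ] -0.22900587876027387 [0.001 0.001 0.004 0.002 0.014 0.002]
shift cm [-0.03  0.05  0.81]
```

View pics/scene4.png

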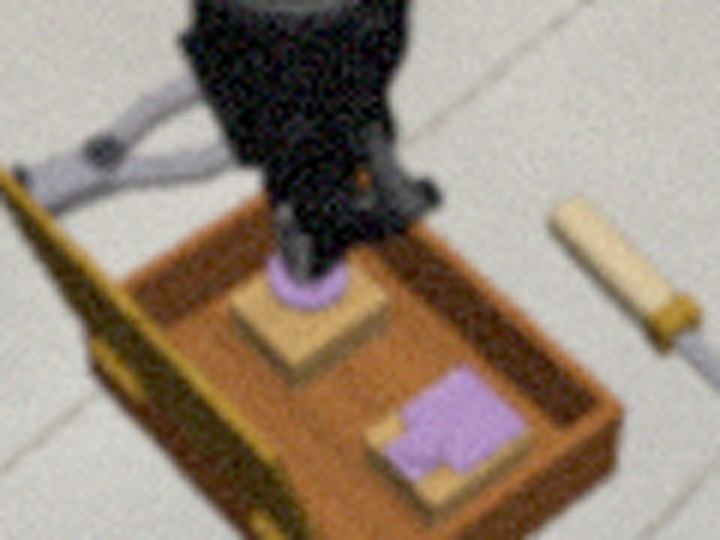

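Tip centred on the disc at (308,275). Pressing on slowly.

Request:
apply_moves(steps=[{"hand":0,"xyz":[0,0,0.1],"delta_rot":[0,0,0]},{"hand":0,"xyz":[0,0,0.2],"delta_rot":[0,0,0]},{"hand":0,"xyz":[0,0,0.3],"delta_rot":[0,0,0]},{"hand":0,"xyz":[0,0,0.4],"delta_rot":[0,0,0]},{"hand":0,"xyz":[0,0,0.5],"delta_rot":[0,0,0]}])

```text
clock: 6.9
position: [525.9, 45.4, 67.5]
ee_rot: [0.741, 0.671, 0.0, 0.0]
contact_force: [-0.2, 1.0, 3.4]
gripper_width: -0.4
```

```bash
python3 go.py 526 45 64
```

```text
6.9 [525.9  45.4  67.5] [[0.099, 0.995, 0.001], [0.995, -0.099, 0.0], [0.0, 0.001, -1.0]] F [-0.25  0.97  3.43] -0.388038679288114 [ 0.002  0.021 -0.012 -0.001  0.029 -0.   ]
shift cm [-0.04  0.01  0.35]
```

Contact force is about 4 N, so the tag is sliding in as expected.

Request:
apply_moves(steps=[{"hand":0,"xyz":[0,0,0.1],"delta_rot":[0,0,0]},{"hand":0,"xyz":[0,0,0.2],"delta_rot":[0,0,0]},{"hand":0,"xyz":[0,0,0.3],"delta_rot":[0,0,0]},{"hand":0,"xyz":[0,0,0.4],"delta_rot":[0,0,0]},{"hand":0,"xyz":[0,0,0.5],"delta_rot":[0,0,0]},{"hand":0,"xyz":[0,0,0.5],"delta_rot":[0,0,0]}])

```text
clock: 7.4
position: [525.9, 45.4, 62.1]
ee_rot: [0.741, 0.671, 0.0, 0.0]
contact_force: [0.9, 1.0, 2.3]
gripper_width: 0.2
```

```bash
python3 go.py 526 45 60
```

```text
7.4 [525.9  45.4  62.1] [[0.099, 0.995, 0.001], [0.995, -0.099, 0.0], [0.0, 0.001, -1.0]] F [0.87 0.98 2.3 ] 0.18902767363830875 [-0.002  0.001  0.    -0.002  0.001  0.001]
shift cm [-0.04  0.01  0.21]
```

Now half-millimetre steps until the stop is felt.

Request:
apply_moves(steps=[{"hand":0,"xyz":[0,0,0.05],"delta_rot":[0,0,0]},{"hand":0,"xyz":[0,0,0.1],"delta_rot":[0,0,0]},{"hand":0,"xyz":[0,0,0.1],"delta_rot":[0,0,0]}])

```text
clock: 7.65
position: [525.9, 45.4, 61.3]
ee_rot: [0.741, 0.671, 0.0, 0.0]
contact_force: [2.1, 0.4, 2.8]
gripper_width: 0.1
```

```bash
python3 go.py 526 45 60
```

```text
7.65 [525.9  45.4  61.3] [[0.099, 0.995, 0.001], [0.995, -0.099, 0.0], [0.0, 0.001, -1.0]] F [2.12 0.36 2.82] 0.13531444675490892 [-0.001  0.    -0.001 -0.001  0.001  0.002]
shift cm [-0.04  0.01  0.13]
```

Request:
apply_moves(steps=[{"hand":0,"xyz":[0,0,0.05],"delta_rot":[0,0,0]},{"hand":0,"xyz":[0,0,0.08],"delta_rot":[0,0,0]},{"hand":0,"xyz":[0,0,0.08],"delta_rot":[0,0,0]}])

```text
clock: 7.9
position: [525.9, 45.4, 60.6]
ee_rot: [0.741, 0.671, 0.0, 0.0]
contact_force: [1.6, -1.0, 3.5]
gripper_width: -0.2
```

```bash
python3 go.py 526 45 60
```

```text
7.9 [525.9  45.4  60.6] [[0.099, 0.995, 0.001], [0.995, -0.099, 0.0], [0.0, 0.001, -1.0]] F [ 1.65 -1.03  3.46] -0.22353599353592002 [-0.001  0.002  0.002 -0.001  0.002 -0.001]
shift cm [-0.04  0.01  0.06]
```

Request:
apply_moves(steps=[{"hand":0,"xyz":[0,0,0.03],"delta_rot":[0,0,0]},{"hand":0,"xyz":[0,0,0.06],"delta_rot":[0,0,0]},{"hand":0,"xyz":[0,0,0.06],"delta_rot":[0,0,0]}])

```text
clock: 8.15
position: [525.9, 45.4, 60.1]
ee_rot: [0.741, 0.671, 0.0, 0.0]
contact_force: [1.4, -0.0, 4.2]
gripper_width: -0.3
```

```bash
python3 go.py 526 45 60
```

```text
8.15 [525.9  45.4  60.1] [[0.099, 0.995, 0.001], [0.995, -0.099, 0.0], [0.0, 0.001, -1.0]] F [ 1.42 -0.02  4.17] -0.301463008682877 [-0.    -0.001  0.001 -0.001  0.     0.   ]
shift cm [-0.04  0.01  0.01]
```

Request:
apply_moves(steps=[{"hand":0,"xyz":[0,0,0.03],"delta_rot":[0,0,0]},{"hand":0,"xyz":[0,0,0.05],"delta_rot":[0,0,0]},{"hand":0,"xyz":[0,0,0.05],"delta_rot":[0,0,0]}])

```text
clock: 8.4
position: [525.9, 45.4, 60.1]
ee_rot: [0.741, 0.671, 0.0, 0.0]
contact_force: [0.5, -0.5, 7.9]
gripper_width: 0.2
```

```bash
python3 go.py 526 45 60
```

```text
8.4 [525.9  45.4  60.1] [[0.099, 0.995, 0.001], [0.995, -0.099, 0.0], [0.0, 0.001, -1.0]] F [ 0.47 -0.52  7.86] 0.19394557320063685 [-0.001 -0.001 -0.    -0.002  0.002  0.   ]
shift cm [-0.04  0.01  0.01]
```

The stop is found: the tip stayed at z ≈ 38.1 mm while the force rose from 4 to 8 N. Raising straight up.

Request:
apply_moves(steps=[{"hand":0,"xyz":[0,0,-1],"delta_rot":[0,0,0]},{"hand":0,"xyz":[0,0,-3],"delta_rot":[0,0,0]},{"hand":0,"xyz":[0,0,-6],"delta_rot":[0,0,0]},{"hand":0,"xyz":[0,0,-9],"delta_rot":[0,0,0]},{"hand":0,"xyz":[0,0,-12],"delta_rot":[0,0,0]},{"hand":0,"xyz":[0,0,-15],"delta_rot":[0,0,0]},{"hand":0,"xyz":[0,0,-17],"delta_rot":[0,0,0]},{"hand":0,"xyz":[0,0,-17],"delta_rot":[0,0,0]},{"hand":0,"xyz":[0,0,-17],"delta_rot":[0,0,0]}])

```text
clock: 9.15
position: [524.9, 45.3, 230.0]
ee_rot: [0.741, 0.671, 0.0, -0.0]
contact_force: [-0.5, 0.0, -0.7]
gripper_width: 0.4
```

```bash
python3 go.py 675 74 230
python3 - <<'E'
from h import *
S=get_image("scene")
a=cv2.resize(S["frame"][130:280,230:400],None,fx=4,fy=4,interpolation=cv2.INTER_CUBIC)
cv2.imwrite("pics/scene5.png",cv2.convertScaleAbs(a,alpha=1.6))
for l in ["round_tag_top","lid_edge","lid_hinge"]:
    print(l,[(np.round(r["xyz"]),round(r["confidence"],2)) for r in nets.pinpoint(S,l)[:2]])
E
```

```text
9.15 [524.9  45.3 230. ] [[0.1, 0.995, 0.0], [0.995, -0.1, 0.001], [0.001, -0.0, -1.0]] F [-0.46  0.04 -0.7 ] 0.418266131675749 [-0.     0.034 -0.045 -0.008  0.009  0.001]
shift cm [ 4.35 14.65  0.  ]
round_tag_top [(array([524.,  46.,  42.]), 0.63)]
lid_edge [(array([643.,  73., 178.]), 0.71)]
lid_hinge [(array([607.,  80.,  50.]), 0.86)]
```

View pics/scene5.png

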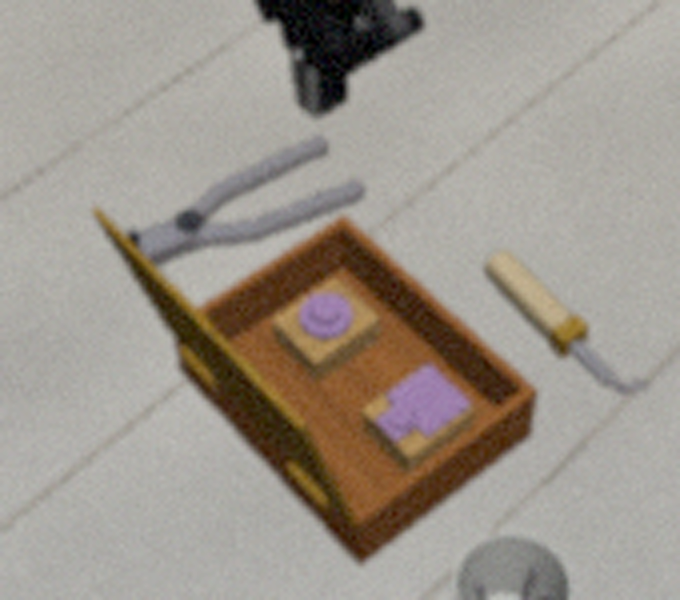

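The tag now lies flat on its seat at crop (326,314), and the networks put its top at about 42 mm instead of 54. The lid is still open. Moving over the lid to behind it.

Request:
apply_moves(steps=[{"hand":0,"xyz":[0.9,3,0],"delta_rot":[0,0,0]},{"hand":0,"xyz":[1.8,6,0],"delta_rot":[0,0,0]},{"hand":0,"xyz":[2.7,9,0],"delta_rot":[0,0,0]},{"hand":0,"xyz":[3.6,12,0],"delta_rot":[0,0,0]},{"hand":0,"xyz":[4.2,14.4,0],"delta_rot":[0,0,0]},{"hand":0,"xyz":[4.5,15.6,0],"delta_rot":[0,0,0]},{"hand":0,"xyz":[4.5,15.6,0],"delta_rot":[0,0,0]},{"hand":0,"xyz":[4.5,15.6,2],"delta_rot":[0,0,0]},{"hand":0,"xyz":[4.5,15.6,4],"delta_rot":[0,0,0]},{"hand":0,"xyz":[4.5,15.6,5.7],"delta_rot":[0,0,0]},{"hand":0,"xyz":[4.5,15.6,5.7],"delta_rot":[0,0,0]},{"hand":0,"xyz":[4.5,15.6,5.7],"delta_rot":[0,0,0]}])

```text
clock: 10.35
position: [684.1, 74.3, 170.9]
ee_rot: [0.741, 0.671, -0.002, -0.001]
contact_force: [1.0, 0.0, 0.6]
gripper_width: -0.2
```

```bash
python3 go.py 585 84 173
python3 - <<'E'
from h import *
S=get_image("scene")
a=cv2.resize(S["frame"][100:280,200:400],None,fx=3,fy=3,interpolation=cv2.INTER_CUBIC)
cv2.imwrite("pics/scene6.png",cv2.convertScaleAbs(a,alpha=1.6))
E
```

```text
10.35 [684.1  74.3 170.9] [[0.099, 0.995, -0.004], [0.995, -0.099, -0.001], [-0.002, -0.004, -1.0]] F [0.95 0.05 0.6 ] -0.15985125808236111 [ 0.001 -0.031  0.053  0.017 -0.002 -0.002]
shift cm [-0.01 -9.95 -0.17]
```

View pics/scene6.png

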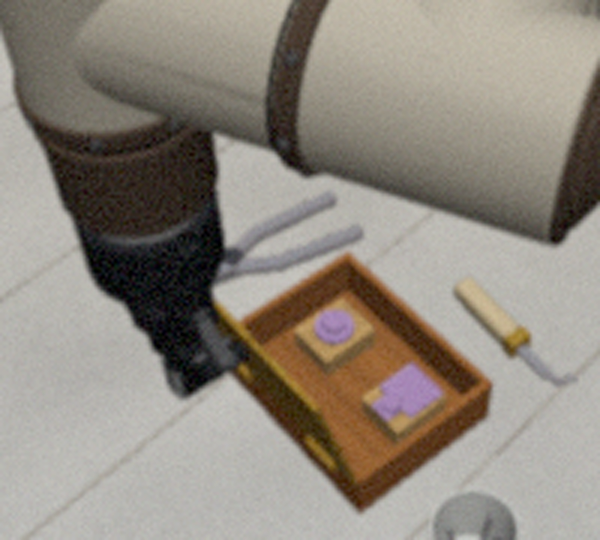

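The fingers stand behind the lid, tips at about (185,385), with the lid still upright and the body above its edge. Nudging it towards the robot.

Request:
apply_moves(steps=[{"hand":0,"xyz":[0,-0.8,0],"delta_rot":[0,0,0]},{"hand":0,"xyz":[0,-1.6,0],"delta_rot":[0,0,0]},{"hand":0,"xyz":[0,-2.4,0],"delta_rot":[0,0,0]},{"hand":0,"xyz":[0,-3.2,0],"delta_rot":[0,0,0]},{"hand":0,"xyz":[0,-4,0],"delta_rot":[0,0,0]},{"hand":0,"xyz":[0,-4.8,0],"delta_rot":[0,0,0]},{"hand":0,"xyz":[0,-5.6,0],"delta_rot":[0,0,0]},{"hand":0,"xyz":[0,-5.6,0],"delta_rot":[0,0,0]}])

```text
clock: 11.07
position: [627.7, 80.3, 172.7]
ee_rot: [0.741, 0.671, -0.0, -0.001]
contact_force: [0.2, 0.7, 0.5]
gripper_width: -0.3
```

```bash
python3 go.py 580 84 173
python3 - <<'E'
from h import *
S=get_image("scene")
a=cv2.resize(S["frame"][100:280,200:400],None,fx=3,fy=3,interpolation=cv2.INTER_CUBIC)
cv2.imwrite("pics/scene7.png",cv2.convertScaleAbs(a,alpha=1.6))
E
```

```text
11.0667 [627.7  80.3 172.7] [[0.099, 0.995, -0.001], [0.995, -0.099, 0.0], [0.0, -0.001, -1.0]] F [0.18 0.7  0.47] -0.25150457634560325 [-0.008  0.022  0.03   0.007 -0.005  0.009]
shift cm [-0.1  -4.78 -0.02]
```

View pics/scene7.png

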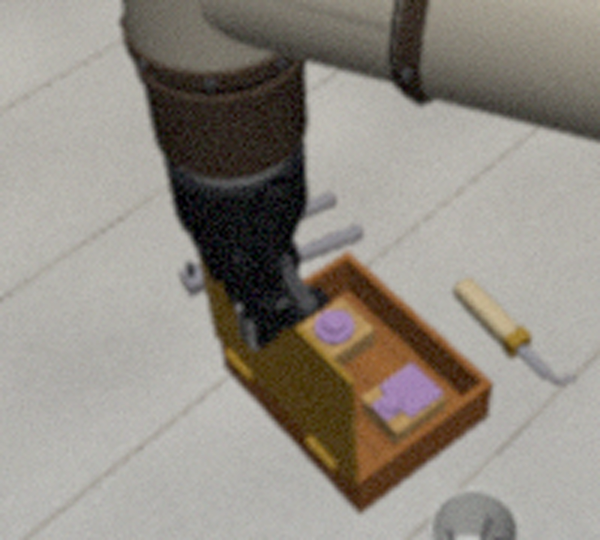

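The lid is now about upright, with the fingertips on its back at (255,340). Pushing on.

Request:
apply_moves(steps=[{"hand":0,"xyz":[0,-0.8,0],"delta_rot":[0,0,0]},{"hand":0,"xyz":[0,-1.6,0],"delta_rot":[0,0,0]},{"hand":0,"xyz":[0,-2.4,0],"delta_rot":[0,0,0]},{"hand":0,"xyz":[0,-3.2,0],"delta_rot":[0,0,0]},{"hand":0,"xyz":[0,-4,0],"delta_rot":[0,0,0]},{"hand":0,"xyz":[0,-4.8,0],"delta_rot":[0,0,0]},{"hand":0,"xyz":[0,-5.2,0],"delta_rot":[0,0,0]},{"hand":0,"xyz":[0,-5.2,0],"delta_rot":[0,0,0]}])

```text
clock: 11.78
position: [576.5, 85.4, 172.6]
ee_rot: [0.741, 0.671, -0.0, -0.0]
contact_force: [-0.0, 0.3, -0.5]
gripper_width: -0.1
```

```bash
python3 go.py 580 84 173
python3 - <<'E'
from h import *
S=get_image("scene")
a=cv2.resize(S["frame"][100:280,200:400],None,fx=3,fy=3,interpolation=cv2.INTER_CUBIC)
cv2.imwrite("pics/scene8.png",cv2.convertScaleAbs(a,alpha=1.6))
E
```

```text
11.7833 [576.5  85.4 172.6] [[0.099, 0.995, -0.001], [0.995, -0.099, -0.0], [-0.0, -0.001, -1.0]] F [-0.03  0.26 -0.47] -0.08491162547027213 [-0.009  0.019  0.029  0.009  0.005  0.006]
shift cm [-0.1   0.36 -0.04]
```

View pics/scene8.png

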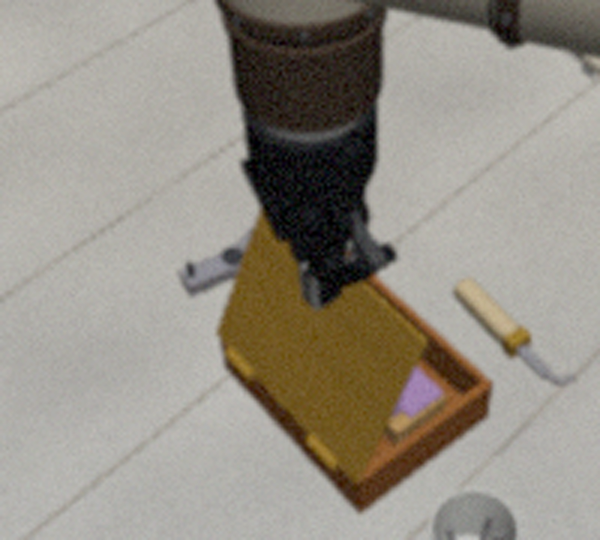

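The lid has left the fingers and is sinking. Withdrawing upwards while it closes.

Request:
apply_moves(steps=[{"hand":0,"xyz":[0,0,-2],"delta_rot":[0,0,0]},{"hand":0,"xyz":[0,0,-4],"delta_rot":[0,0,0]},{"hand":0,"xyz":[0,0,-6],"delta_rot":[0,0,0]},{"hand":0,"xyz":[-2,0,-8],"delta_rot":[0,0,0]},{"hand":0,"xyz":[-4,0,-9],"delta_rot":[0,0,0]},{"hand":0,"xyz":[-7,0,-9],"delta_rot":[0,0,0]},{"hand":0,"xyz":[-10,0,-9],"delta_rot":[0,0,0]},{"hand":0,"xyz":[-13,0,-9],"delta_rot":[0,0,0]},{"hand":0,"xyz":[-16,0,-9],"delta_rot":[0,0,0]},{"hand":0,"xyz":[-19,0,-9],"delta_rot":[0,0,0]},{"hand":0,"xyz":[-20,0,-9],"delta_rot":[0,0,0]},{"hand":0,"xyz":[-20,0,-9],"delta_rot":[0,0,0]}])

```text
clock: 12.83
position: [557.8, -115.8, 262.3]
ee_rot: [0.743, 0.67, -0.0, -0.0]
contact_force: [0.3, 0.1, -0.5]
gripper_width: 0.5
```

Request:
apply_moves(steps=[{"hand":0,"xyz":[-2,0,0],"delta_rot":[0,0,0]},{"hand":0,"xyz":[-4,0,0],"delta_rot":[0,0,0]},{"hand":0,"xyz":[-6,0,0],"delta_rot":[0,0,0]},{"hand":0,"xyz":[-8,0,0],"delta_rot":[0,0,0]},{"hand":0,"xyz":[-10,0,0],"delta_rot":[0,0,0]},{"hand":0,"xyz":[-10,0,0],"delta_rot":[0,0,0]},{"hand":0,"xyz":[-10,0,0],"delta_rot":[0,0,0]},{"hand":0,"xyz":[-10,0,0],"delta_rot":[0,0,0]},{"hand":0,"xyz":[-10,0,0],"delta_rot":[0,0,0]},{"hand":0,"xyz":[-10,0,0],"delta_rot":[0,0,0]},{"hand":0,"xyz":[-10,0,0],"delta_rot":[0,0,0]},{"hand":0,"xyz":[-10,0,0],"delta_rot":[0,0,0]}])

```text
clock: 13.83
position: [548.3, -212.6, 262.5]
ee_rot: [0.741, 0.671, 0.0, 0.0]
contact_force: [-0.6, 0.1, 0.8]
gripper_width: 0.1
```

```bash
python3 go.py 580 84 173
python3 - <<'E'
from h import *
S=get_image("scene");T=get_image("top")
a=cv2.resize(S["frame"][100:300,200:420],None,fx=3,fy=3,interpolation=cv2.INTER_CUBIC)
cv2.imwrite("pics/scene9.png",cv2.convertScaleAbs(a,alpha=1.6))
for n,p in(("s",S),("t",T)):
  for l in ["lid_edge","lid_hinge","pin_cup","applicator","remover"]:
    print(n,l,[(np.round(r["xyz"]),round(r["confidence"],2)) for r in nets.pinpoint(p,l)[:1]])
E
```

```text
13.8333 [ 548.3 -212.6  262.5] [[0.098, 0.995, 0.0], [0.995, -0.098, 0.0], [0.0, 0.0, -1.0]] F [-0.63  0.11  0.82] 0.07181379393968929 [-0.007  0.002 -0.     0.001 -0.002  0.002]
shift cm [29.83  0.24  8.95]
s lid_edge [(array([479.,  93.,  52.]), 0.6)]
s lid_hinge [(array([608.,  80.,  47.]), 0.58)]
s pin_cup [(array([594., 246.,  -4.]), 0.97)]
s applicator []
s remover [(array([420., 144.,  -1.]), 0.91)]
t lid_edge [(array([478.,  86.,  48.]), 0.8)]
t lid_hinge [(array([611.,  79.,  49.]), 0.79)]
t pin_cup [(array([593., 248.,  -1.]), 0.78)]
t applicator [(array([500., -76.,  -0.]), 0.58)]
t remover [(array([424., 137.,   1.]), 0.8)]
```

View pics/scene9.png

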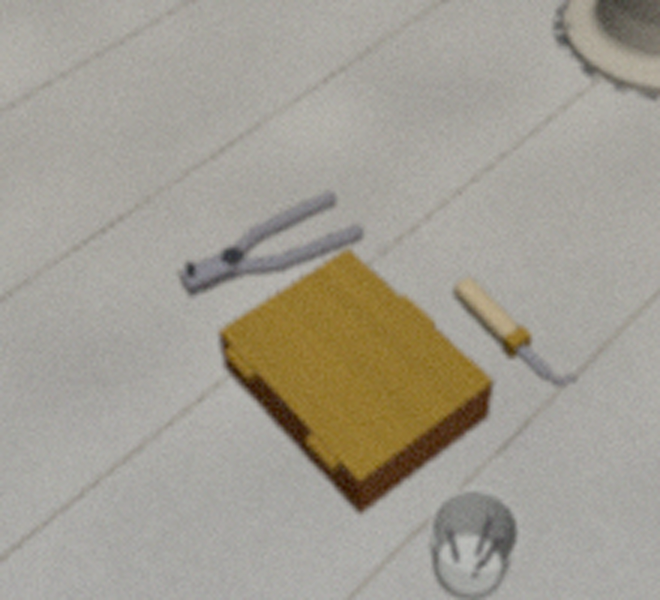

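The lid lies flat on the rim and the tools are where they began. I'll wait a moment longer, check that nothing is still moving, then hand in.

Request:
apply_moves(steps=[{"hand":0,"xyz":[0,0,0],"delta_rot":[0,0,0]},{"hand":0,"xyz":[0,0,0],"delta_rot":[0,0,0]},{"hand":0,"xyz":[0,0,0],"delta_rot":[0,0,0]},{"hand":0,"xyz":[0,0,0],"delta_rot":[0,0,0]},{"hand":0,"xyz":[0,0,0],"delta_rot":[0,0,0]},{"hand":0,"xyz":[0,0,0],"delta_rot":[0,0,0]},{"hand":0,"xyz":[0,0,0],"delta_rot":[0,0,0]},{"hand":0,"xyz":[0,0,0],"delta_rot":[0,0,0]},{"hand":0,"xyz":[0,0,0],"delta_rot":[0,0,0]},{"hand":0,"xyz":[0,0,0],"delta_rot":[0,0,0]},{"hand":0,"xyz":[0,0,0],"delta_rot":[0,0,0]},{"hand":0,"xyz":[0,0,0],"delta_rot":[0,0,0]}])

```text
clock: 15.43
position: [548.1, -213.2, 262.4]
ee_rot: [0.741, 0.671, 0.0, -0.0]
contact_force: [-0.4, 0.7, 0.2]
gripper_width: -0.1
```

Run:
```python
from h import *
S=get_image("scene")
a=cv2.resize(S["frame"][100:300,200:420],None,fx=3,fy=3,interpolation=cv2.INTER_CUBIC)
a=cv2.convertScaleAbs(a,alpha=1.6)
b=cv2.imread("pics/scene9.png"); d=cv2.GaussianBlur(cv2.absdiff(a,b),(15,15),0)
print("max blurred diff",d.max())
e=[r["xyz"] for r in nets.pinpoint(S,"lid_edge")[:1]]; print(e)
print(workorder.job_done(), telemetry.read_state()["clock"])
```

```text
max blurred diff 16
[[481.6, 90.6, 53.8]]
the job is handed in; nothing more can be done
the job is handed in; nothing more can be done
```

The round tag is pressed home and the brass lid is shut. I handed the job in at about 15.5 s, with the arm withdrawn clear of everything; no verdict was reported.

- **Round tag:** I pressed it with the closed fingertips at about 4 N. At the stop the tip stayed at z ≈ 38 mm while the force rose to about 8 N, the highest I read. A picture then showed the disc flat on its seat, with the lid still open. The network put its top at 42 mm, 4 mm above the fingertip reading but within its error.
- **Lid:** I nudged it forward from behind and it sank shut by itself. Afterwards both views put its free edge at 48–54 mm, which agrees with the 48 mm rim plus the 4 mm lid. Pictures more than 1 s apart showed no visible motion.
- **Cup, applicator and remover:** These measured within about 4 mm of their first readings, which is the networks' noise. The scene view missed the applicator in the last check, but the top view and the picture show it in place.
- **Flag-shaped tag:** It was never approached.

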